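Prop open the block incubator's lid

TASK

Open the flip-top block incubator on the bench: raise its lid by the bar handle until the folding stay on the incubator's left side is nearly straight, then push the stay's black elbow knob away from you, past straight, until the stay locks against its stop and the lid stays up unaided. Let go, and leave the glassware and bottles around it standing where they are.

Things in the scene. Friction and masses are not known exactly. Their poses are not given: they have to be found in the camera images.
- incubator: white block incubator (all sizes in mm), 180 deep (x), 200 wide (y), 100 tall, fixed to the bench, in a new place and yaw each time; origin at the centre of its underside, x from front panel (robot side) to back, y to its left. Lid 180 by 200, 24 thick, hinged on the top back edge, shut at the start. A stay of two flat steel links folds on the outside of its left wall
- lid (a joint): lid angle, rad: 0 shut, grows as the front is raised; 1.22 with the stay straight (its limit), 1.20 with it locked. Damped hinge: lifting takes about 9 N at the bar at 0.3 rad/s. Let go unlocked near the top, it sinks slowly at first (0.01 to 0.06 rad/s above 1.0 rad), then faster, shut in 15 to 25 s
- lid_hinge (a point): point on the hinge line (middle of the top back edge of the housing, 100 above the bench); the lid and its bar turn about this line, which runs along the incubator's y
- lid_bar (a point): centre of the lid's steel bar handle: round bar 12 in diameter, 100 long along the incubator's y, standing free 30 above the lid's upper face and 20 in front of its front edge on two sloping legs at its ends; 200 in front of the hinge line and 54 above it when shut (154 above the bench)
- stay_elbow (a joint): angle of the folding stay's elbow, rad: 0 with the lid shut (folded, elbow towards the incubator's front), 2.41 when the two links are in line, 2.66 at the stop past straight, where the lid's weight holds it locked; short of 2.41 the stay folds again and lets the lid down
- stay_knob (a point): point on the stay's elbow knob: black round bar, 14 diameter, 55 long, sticking out level to the incubator's left; the point is on its axis at half length. It circles stay_pivot at radius 79 in the incubator's xz plane: lid shut, low at the front; straight, 24 behind the incubator's middle and 121 up; locked, 8 farther back, 5 lower. Pushing it back along the circle takes under 10 N at 20 mm/s
- stay_pivot (a point): point on the axis of the stay's lower pivot on the housing's left side (axis along the incubator's y), 55 above the bench, at the same distance to the left as stay_knob
- flask_100: 100 ml conical flask, 64 wide, 105 tall, in mm; loose bystander; origin at the centre of its underside
- beaker_100: 100 ml glass beaker, 59 wide, 70 tall, in mm; loose bystander; origin at the centre of its underside
- measure_glass: conical measuring glass, 35 wide, 100 tall, in mm; loose bystander; origin at the centre of its underside
- bottle_hdpe_250: white plastic bottle with a blue cap, 61 wide, 125 tall, in mm; loose bystander; origin at the centre of its underside
- petri: petri dish, 68 wide, 14 tall, in mm; loose bystander; origin at the centre of its underside
- weighing_a: small glass weighing bottle with a lid, 42 wide, 62 tall, in mm; loose bystander; origin at the centre of its underside

How it is judged (in metres and radians):
On the way:
1. the lid has been raised most of the way (past 1.0 rad) (value of joint lid above 1 rad), for 0.2 s.
At the end, for the whole second after the job is handed in: the stay's elbow is at least 0.12 rad past straight (joint over 2.53), the lid stands still at more than 1.1 rad with nothing holding it but the stay (value of joint stay_elbow above 2.53 rad and value of joint lid above 1.1 rad and velocity of joint lid between -0.02 and 0.02 rad/s); the robot touches nothing.
It fails at once if a bystander is pushed more than 30 mm away or knocked over (distance of any of flask_100, beaker_100, measure_glass, bottle_hdpe_250, petri, weighing_a from where it was at the start of the episode above 0.03 m or angle between any of flask_100, beaker_100, measure_glass, bottle_hdpe_250, petri, weighing_a's own z axis and vertical above 0.5 rad).
It also fails if it takes over 45 s, if anything falls off the work surface, if the arm or the gripper's body presses on something with over 40 N, if the wrist force passes 120 N, or if a joint passes its speed limit or range.

ROBOT

A 6-joint arm with a two-finger parallel gripper is mounted at the origin on a cart in front of the work surface, level with it; the furniture and walls round the work are solid. World frame = base frame: x ahead of the robot, y to its left, z up, the work surface at z = 0. Lengths are in m, angles in degrees, forces in N, time in s.
With the tool pointing down it reaches from about 0.25 to 0.725 m from the base axis. Payload 9.7 kg.
Tool frame: the origin (TCP) lies midway between the tips of the shut fingers; the grasp point (between the pads) lies 19 mm behind it (bot.pinch_z is the distance from the TCP to the grasp point, in m); z points along the fingers, x is the direction in which the jaws open and shut, and the axes are right-handed (so a half turn about z gives the same grasp; the last joint's range is limited). The gripper opens to 85 mm and grips with 20 to 120 N. Pads are 22 mm wide; open, the fingers measure 114 mm over their backs; the gripper's body (76 mm by 85 mm) begins 54 mm behind the grasp point. The pads swing forward as they close: fully open they stand 13 mm farther back than shut.
Start: joints at [64.744, 4.979, 10.078, 95.1, 0, 90], TCP at [0.235, 0.497, 0.197] pointing down, gripper open.
Joint ranges: [-179.16, 179.16], [-48.56, 103.87], [-65.8, 70.77], [-126.05, 130.52], [-82.76, 87.17], [-180, 180]. Speed limits (degrees/s): [127.2, 127.2, 147.25, 180, 180, 180].

INTERFACE

Orientations are given as [roll, pitch, yaw] about the fixed x, y, z axes, in that order (R = Rz(yaw) Ry(pitch) Rx(roll)).
In Python, from workcell import bot gives the robot as it stands. The module is installed in compiled form; this text tells all that it offers.
- The arm moves only by the shell command python3 -m pendant 'ROWS' [FORCE]. ROWS is JSON, a list of rows, each a list of 7 numbers: the shift along the tool's x, y, z scaled (see below), then the turn, a rotation vector about the tool's x, y, z scaled (see below), then the closure, from 0 (fully open) to 1 (shut). In form: [[tx, ty, tz, wx, wy, wz, jaw], ...]. A call has 1 to 12 rows; each row shifts and turns the pose as measured when the row begins, along the tool's axes as they then stand; what a row does not reach is not made up. The controller multiplies each number of a shift by 0.25 m and each number of a turn by pi rad. A row lasts 1/10 s, in which the tool goes at most 50 mm and 8.59 degrees, less where a joint would pass 70% of its speed; a pose out of reach is approached as far as the arm can. A call with a number of a shift or a turn outside -1 to 1 is refused whole. A call with a gripper value outside its range is refused whole. The fingers move at their own pace and stop on an object; FORCE is the grip in N (left out, the last holds). Time passes only in rows, so rows that do not move let the fingers close. It gives the time, the measured TCP pose, the force and the opening at its end, in the units of the state.
- bot.get_obs(): the state, without advancing time (a new reading comes with each control period).
- bot.camera(name): name is "side" or "top"; returns the picture (480x640x3 uint8, red, green, blue); there is no depth.
- bot.calibration(name): a dict with "intrinsics" (3x3 intrinsics, pixels), "xyz" and "attitude" of the camera in the world. Camera axes: x right, y up, looking along -z (the intrinsics and any distortion apply to the point x, -y, -z); pixel columns grow to the right and rows downward; lengths in m; the calibration is good to about 2 mm. A picture is of the moment at which its call begins. calibration takes no time and is no camera call.
- bot.job_done(): hands the job in, once; it reports no verdict.
The state is a dict: "time": time; "q": joint angles; "qd": joint speeds; "joint_efforts": joint torques, N m; "ee_pos": TCP position; "tcp_rot": TCP orientation; "wrist_force": force on the tool from outside, world axes, zero at the start; "torque": the same for the moment, N m; "opening": finger opening in m.
Only numpy, scipy, OpenCV 4.12 (cv2) and the standard library are available. Lean on these libraries where they do the work, as an engineer would, in place of code of your own. Each camera call takes 0.05 s, during which the arm holds its last target.

## Working session

There is one attempt and no reset: what is moved stays moved. The work goes in short steps, Python scripts to look and compute and a shell command to move; the robot and the scene stay as the last step left them, time stands still between calls to the robot, and variables do not carry over. Pictures are saved under pics/ and viewed, and the job is handed in when it is done.

```bash
mkdir -p pics; ls
python3 - <<'E'
from workcell import bot
import cv2
for n in ("side","top"):
    im=bot.camera(n); cv2.imwrite(f"pics/{n}0.png",im[:,:,::-1])
    print(n,bot.calibration(n))
print(bot.get_obs(), bot.pinch_z)
E
```

```text
pics
side {'intrinsics': array([[595.89206132,   0.        , 331.0289618 ],
       [  0.        , 595.89206132, 241.65448043],
       [  0.        ,   0.        ,   1.        ]]), 'xyz': array([0.11004616, 1.59759772, 0.82311208]), 'attitude': array([  64.67332383,   -0.97508077, -163.29563303])}
top {'intrinsics': array([[560.67824914,   0.        , 315.16901025],
       [  0.        , 560.67824914, 235.88196328],
       [  0.        ,   0.        ,   1.        ]]), 'xyz': array([0.23598679, 0.14715706, 1.36481761]), 'attitude': array([ 13.04836132,   0.37580884, -87.43187993])}
{'time': 0.1, 'q': array([6.47464274e+01, 5.00629091e+00, 1.00400569e+01, 9.51011129e+01,
       3.93874607e-04, 9.00008100e+01]), 'qd': array([ 0.06044642, -0.08935702,  0.05201978, -0.0442678 ,  0.08902062,
       -0.03685091]), 'joint_efforts': array([-8.82245513e-04, -5.21560514e+01,  4.65652978e+01,  1.60333654e-02,
       -1.20349573e-04,  1.55542796e-05]), 'ee_pos': array([0.23453373, 0.49720745, 0.19627943]), 'tcp_rot': array([-1.79999607e+02,  6.73468961e-02,  6.47456174e+01]), 'wrist_force': array([ 1.31083226,  0.70455562, -0.27971152]), 'torque': array([-0.04246475,  0.07040136, -0.05499682]), 'opening': 0.08534034039398815} 0.0187
```

View pics/side0.png

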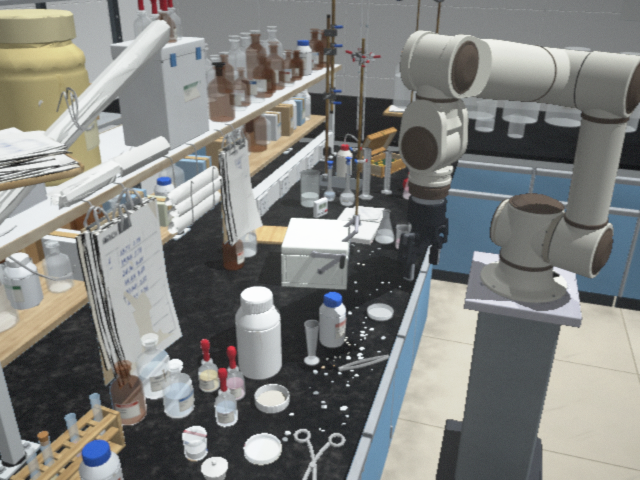

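View pics/top0.png

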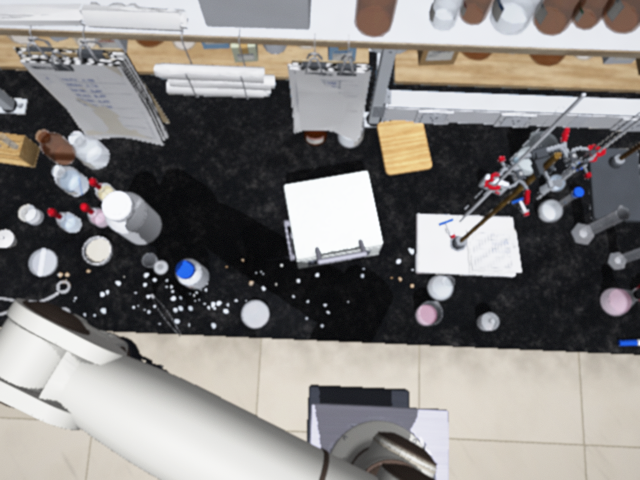

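```bash
cat > h.py <<'E'
import numpy as np,cv2
from scipy.spatial.transform import Rotation as R
from workcell import bot
def cam(n):
    c=bot.calibration(n); return c['intrinsics'],c['xyz'],R.from_euler('xyz',c['attitude'],degrees=True).as_matrix()
def ray(n,u,v):
    K,p,M=cam(n); d=np.linalg.inv(K)@[u,v,1]; return p,M@(d*[1,-1,-1])
def onz(n,u,v,z):
    p,d=ray(n,u,v); return p+d*(z-p[2])/d[2]
def proj(n,X):
    K,p,M=cam(n); c=M.T@(np.array(X)-p); q=K@(c*[1,-1,-1]); return q[:2]/q[2]
E
python3 - <<'E'
import cv2
a=cv2.imread('pics/top0.png')[150:350,230:430]
cv2.imwrite('pics/topc.png',cv2.resize(a,(600,600),interpolation=cv2.INTER_CUBIC))
a=cv2.imread('pics/side0.png')[190:310,260:440]
cv2.imwrite('pics/sidec.png',cv2.resize(a,(800,533),interpolation=cv2.INTER_CUBIC))
E
```

```text
(no output)
```

View pics/topc.png

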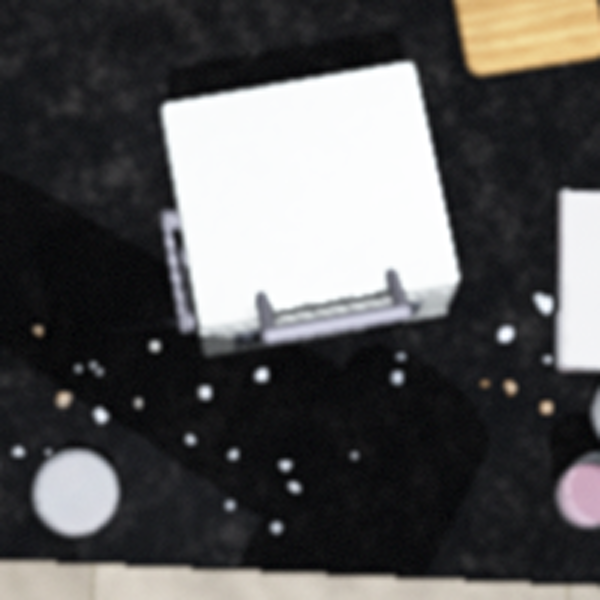

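View pics/sidec.png

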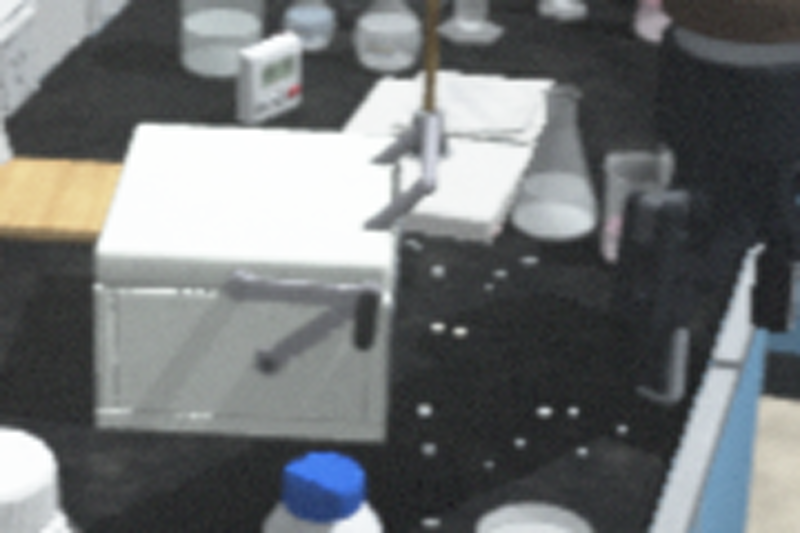

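The crops show the lid-top corners: full-image back-left about (284,185), back-right (368,171), front-right (383,243) and front-left (298,262). The bar runs about (319,262) to (367,253). In the side view the knob is at about (342,262), and the stay is folded to the front.

Run:
```python
from h import *
im=cv2.imread('pics/top0.png'); m=((im.min(2)>235)*255).astype(np.uint8); m[:160]=0;m[270:]=0;m[:,:270]=0;m[:,390:]=0
cs,_=cv2.findContours(m,cv2.RETR_EXTERNAL,cv2.CHAIN_APPROX_NONE); c=max(cs,key=cv2.contourArea)
h=cv2.convexHull(c); q=cv2.approxPolyDP(h,6,True)[:,0]; print(q)
pts=[onz('top',*p,0.124) for p in q]
for a,b in zip(pts,pts[1:]+pts[:1]): print(a.round(4),np.linalg.norm(a-b).round(4),np.degrees(np.arctan2(*(b-a)[[1,0]])).round(1))
C=lambda u,v,z:onz('top',230+u/3,150+v/3,z)
q=[C(163,105,.124),C(414,62,.124),C(460,278,.124),C(203,335,.124)]
for a,b in zip(q,q[1:]+q[:1]): print('m',a.round(4),np.linalg.norm(a-b).round(4),np.degrees(np.arctan2(*(b-a)[[1,0]])).round(1))
print('bar',C(267,335,.154),C(410,310,.154))
for n,u,v,z in (('petri',256,314,.01),('hdpe',192,272,.06),('meas',155,265,.05),('beak',430,313,.035),('flask',440,288,.05),('weigh',488,321,.03)): print(n,onz('top',u,v,z).round(3))
```

```text
[[366 172]
 [381 243]
 [298 258]
 [285 186]]
[0.6808 0.0566 0.124 ] 0.1722 -167.2
[0.5128 0.0186 0.124 ] 0.1908 102.9
[0.4702 0.2045 0.124 ] 0.1729 13.0
[0.6386 0.2434 0.124 ] 0.1916 -77.3
m [0.6409 0.2451 0.124 ] 0.1979 -77.3
m [0.6843 0.052  0.124 ] 0.1748 -167.2
m [0.5138 0.0133 0.124 ] 0.1985 105.2
m [0.4618 0.2048 0.124 ] 0.1837 12.7
bar [0.45833888 0.15666862 0.154     ] [0.48151054 0.05272786 0.154     ]
petri [0.35  0.304 0.01 ]
hdpe [0.438 0.455 0.06 ]
meas [0.452 0.548 0.05 ]
beak [ 0.369 -0.109  0.035]
flask [ 0.427 -0.13   0.05 ]
weigh [ 0.357 -0.246  0.03 ]
```

```bash
cat >> h.py <<'E'
from scipy.optimize import brentq
O=np.array([.5755,.130,0]); YAW=12.8
Rz=R.from_euler('z',YAW,degrees=True).as_matrix()
W=lambda l: O+Rz@np.array(l,float)
L=lambda w: Rz.T@(np.array(w)-O)
H=np.array([.09,.1]); P=np.array([.024-np.sqrt(.079**2-.066**2),.055])
u=(np.array([.024,.121])-P)/.079
def rot(v,t): # lid raise: -x -> +z
    c,s=np.cos(t),np.sin(t); return np.array([c*v[0]+s*v[1],-s*v[0]+c*v[1]])
def A0(L2): return H+rot(P+u*(.079+L2)-H,-1.22)
f=lambda L2: np.linalg.norm(A0(L2)-P)**2-(.079**2+L2**2-2*.079*L2*np.cos(np.pi-2.41))
def bar(t): return H+rot(np.array([-.2,.054]),t)
def knob(t,L2,front=True):
    A=H+rot(A0(L2)-H,t); d=np.linalg.norm(A-P); c=(.079**2+d*d-L2**2)/(2*.079*d); a=np.arccos(np.clip(c,-1,1))
    e=(A-P)/d; s=a if front else -a
    return P+.079*np.array([np.cos(s)*e[0]-np.sin(s)*e[1],np.sin(s)*e[0]+np.cos(s)*e[1]])
E
python3 - <<'E'
from h import *
x=np.linspace(.02,.2,60); print([ (round(a,3),round(f(a),5)) for a in x][::6])
for a,b in zip(x,x[1:]):
    if f(a)*f(b)<0:
        l=brentq(f,a,b); print('L2',l,'A0',A0(l))
        for t in (0,.5,.9,1,1.1,1.15,1.2,1.22): print(t,knob(t,l).round(4),knob(t,l,False).round(4))
# knob pixels in side view for candidate y
for y in (.11,.125,.14,.155,.165):
    p=proj('side',W([ -.083,y,.09])); print(y,p,(p-[260,190])*[800/180,533/120])
for l in ([-.09,.1,0],[-.09,.1,.1],[.09,.1,.0],[.09,.1,.124],[-.0194,.107,.055],[-.0194,.1,.055]):
    p=proj('side',W(l));print(l,((p-[260,190])*[800/180,533/120]).round(0))
E
```

```text
[(np.float64(0.02), np.float64(-0.00121)), (np.float64(0.038), np.float64(-0.00081)), (np.float64(0.057), np.float64(-0.00041)), (np.float64(0.075), np.float64(-0.0)), (np.float64(0.093), np.float64(0.0004)), (np.float64(0.112), np.float64(0.0008)), (np.float64(0.13), np.float64(0.00121)), (np.float64(0.148), np.float64(0.00161)), (np.float64(0.166), np.float64(0.00201)), (np.float64(0.185), np.float64(0.00242))]
L2 0.07506711655587216 A0 [0.0028805 0.1055302]
0 [-0.0717  0.1142] [0.0596 0.0563]
0.5 [-0.0557  0.1252] [0.0547 0.0822]
0.9 [-0.0246  0.1338] [0.0475 0.097 ]
1 [-0.0143  0.1338] [0.0446 0.1013]
1.1 [-0.0023  0.1321] [0.0404 0.1066]
1.15 [0.005  0.1301] [0.0372 0.1101]
1.2 [0.0147 0.1263] [0.0317 0.1153]
1.22 [0.024 0.121] [0.024 0.121]
0.11 [345.49117489 261.81150424] [379.96077727 318.96276465]
0.125 [345.23115524 264.38032557] [378.80513439 330.37261276]
0.14 [344.96666412 266.99332209] [377.6296183  341.97867229]
0.155 [344.69758518 269.65164317] [376.43371192 353.78604842]
0.165 [344.51559115 271.44962329] [375.62484955 361.77207677]
[-0.09, 0.1, 0] [388. 441.]
[-0.09, 0.1, 0.1] [393. 297.]
[0.09, 0.1, 0.0] [101. 427.]
[0.09, 0.1, 0.124] [ 97. 248.]
[-0.0194, 0.107, 0.055] [275. 363.]
[-0.0194, 0.1, 0.055] [276. 357.]
```

```bash
python3 - <<'E'
from h import *
for y in (.105,.115,.125,.14,.155,.165,.175):
    p=proj('side',W([ -.0717,y,.1142])); print(y,((p-[260,190])*[800/180,533/120]).round(0))
for t in (0,.3,.6,.9,1.1,1.18,1.2):
    b=bar(t); print(t,b.round(4),W([b[0],0,b[1]]).round(4))
print(bot.get_obs()['q'])
E
python3 - <<'E'
import cv2
a=cv2.imread('pics/side0.png')[240:285,310:370]
cv2.imwrite('pics/sk.png',cv2.resize(a,(600,450),interpolation=cv2.INTER_CUBIC))
E
```

```text
0.105 [363. 279.]
0.115 [362. 286.]
0.125 [361. 293.]
0.14 [360. 305.]
0.155 [358. 316.]
0.165 [357. 324.]
0.175 [356. 332.]
0 [-0.11   0.154] [0.4682 0.1056 0.154 ]
0.3 [-0.0851  0.2107] [0.4925 0.1111 0.2107]
0.6 [-0.0446  0.2575] [0.532  0.1201 0.2575]
0.9 [0.008  0.2902] [0.5833 0.1318 0.2902]
1.1 [0.0474 0.3027] [0.6217 0.1405 0.3027]
1.18 [0.0637 0.3055] [0.6377 0.1441 0.3055]
1.2 [0.0679 0.306 ] [0.6417 0.145  0.306 ]
[6.47464274e+01 5.00629091e+00 1.00400569e+01 9.51011129e+01
 3.93874607e-04 9.00008100e+01]
```

View pics/sk.png

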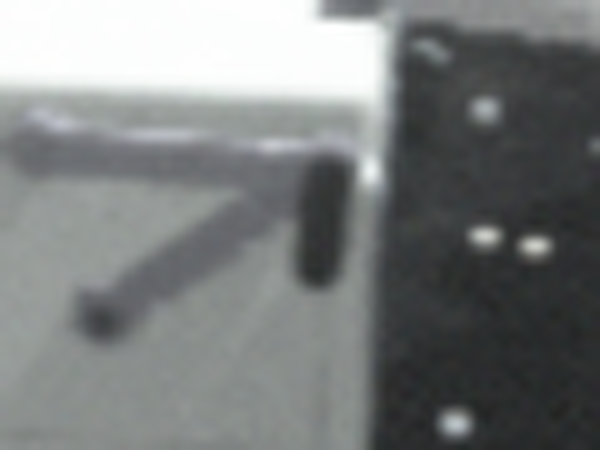

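```bash
cat >> h.py <<'E'
def Rt(phi,psi=YAW):
    p=np.radians(phi); fw=np.array([np.cos(np.radians(psi)),np.sin(np.radians(psi)),0]); up=np.array([0,0,1.])
    z=np.cos(p)*fw-np.sin(p)*up; x=np.sin(p)*fw+np.cos(p)*up
    return np.c_[x,np.cross(z,x),z]
def state():
    o=bot.get_obs(); return o['ee_pos'],R.from_euler('xyz',o['tcp_rot'],degrees=True).as_matrix(),o
def plan(Xs,R1,ns,jaw):
    """Xs: list of grasp-point waypoints, R1 final orientation, ns rows per leg"""
    p,R0,o=state(); g=p-R0[:,2]*bot.pinch_z; N=sum(ns); w=R.from_matrix(R0.T@R1).as_rotvec()
    k=0; last=p; Rc=R0; rows=[]
    for X,n in zip(Xs,ns):
        for i in range(n):
            k+=1; Rn=R0@R.from_rotvec(w*k/N).as_matrix(); gg=g+(np.array(X)-g)*(i+1)/n; pn=gg+Rn[:,2]*bot.pinch_z
            d=Rc.T@(pn-last)/.25; dw=R.from_matrix(Rc.T@Rn).as_rotvec()/np.pi
            rows.append([float(v) for v in np.r_[d.round(3),dw.round(4)]]+[jaw]); last=pn; Rc=Rn
        g=np.array(X)
    for r in rows: print(r, '' if np.linalg.norm(r[:3])<=.2 else 'FAR', '' if np.linalg.norm(r[3:6])<.0478 else 'TURN')
def where():
    p,R0,o=state(); g=p-R0[:,2]*bot.pinch_z
    print('t',round(o['time'],2),'grasp local',L(g).round(4),'phi',round(np.degrees(np.arcsin(-R0[2,2])),1),'psi',round(np.degrees(np.arctan2(R0[1,2],R0[0,2])),1),'F',o['wrist_force'].round(1),'open',round(o['opening'],4),'q',o['q'].round(0))
E
python3 - <<'E'
from h import *
where()
R1=Rt(50); b=W([-.11,0,.154])
print(b-R1[:,2]*.1)
plan([[.27,.40,.25],b-R1[:,2]*.1],R1,[4,8],0.35)
for uv in ((175,215),(187,330)):
  print(L(onz('top',230+uv[0]/3,150+uv[1]/3,.11)))
E
```

```text
t 0.1 grasp local [-0.2511  0.4336  0.215 ] phi 89.9 psi -115.6 F [ 1.3  0.7 -0.3] open 0.0853 q [65.  5. 10. 95.  0. 90.]
[0.40555218 0.0913888  0.23060444]
[-0.069, 0.076, -0.035, -0.0084, 0.0172, 0.023, 0.35]  
[-0.061, 0.082, -0.037, -0.0084, 0.0172, 0.023, 0.35]  
[-0.053, 0.087, -0.038, -0.0084, 0.0172, 0.023, 0.35]  
[-0.045, 0.092, -0.039, -0.0084, 0.0172, 0.023, 0.35]  
[-0.067, 0.155, 0.005, -0.0084, 0.0172, 0.023, 0.35]  
[-0.056, 0.16, 0.005, -0.0084, 0.0172, 0.023, 0.35]  
[-0.045, 0.164, 0.006, -0.0084, 0.0172, 0.023, 0.35]  
[-0.034, 0.166, 0.008, -0.0084, 0.0172, 0.023, 0.35]  
[-0.022, 0.169, 0.011, -0.0084, 0.0172, 0.023, 0.35]  
[-0.011, 0.17, 0.014, -0.0084, 0.0172, 0.023, 0.35]  
[0.0, 0.17, 0.018, -0.0084, 0.0172, 0.023, 0.35]  
[0.012, 0.169, 0.023, -0.0084, 0.0172, 0.023, 0.35]  
[0.00469094 0.10343288 0.11      ]
[-0.08574625  0.1095161   0.11      ]
```

```bash
python3 -m pendant '[[-0.07,0.076,-0.035,-0.0084,0.0172,0.023,0.35],[-0.06,0.082,-0.037,-0.0084,0.0172,0.023,0.35],[-0.053,0.087,-0.038,-0.0084,0.0172,0.023,0.35],[-0.045,0.092,-0.039,-0.0084,0.0172,0.023,0.35],[-0.067,0.155,0.005,-0.0084,0.0172,0.023,0.35],[-0.056,0.16,0.005,-0.0084,0.0172,0.023,0.35],[-0.045,0.164,0.006,-0.0084,0.0172,0.023,0.35],[-0.034,0.166,0.008,-0.0084,0.0172,0.023,0.35],[-0.022,0.169,0.011,-0.0084,0.0172,0.023,0.35],[-0.011,0.17,0.014,-0.0084,0.0172,0.023,0.35]]' 30
python3 - <<'E'
from h import *
where()
R1=Rt(50); b=W([-.11,0,.154])
plan([b-R1[:,2]*.1],R1,[5],0.35)
E
```

```text
time: 1.1
ee_pos: [0.3922, 0.1694, 0.218]
tcp_rot: [176.5, -33.1, 22.0]
wrist_force: [-7.1, -3.3, -3.7]
opening: 0.0554
t 1.1 grasp local [-0.1803  0.0785  0.2336] phi 56.7 psi 15.6 F [-7.1 -3.3 -3.7] open 0.0554 q [ 29. -49. -34.  72.  -7.  96.]
[-0.004, 0.063, 0.003, -0.0022, 0.0074, 0.0084, 0.35]  
[-0.002, 0.063, 0.003, -0.0022, 0.0074, 0.0084, 0.35]  
[-0.001, 0.063, 0.004, -0.0022, 0.0074, 0.0084, 0.35]  
[0.001, 0.063, 0.004, -0.0022, 0.0074, 0.0084, 0.35]  
[0.002, 0.063, 0.004, -0.0022, 0.0074, 0.0084, 0.35]
```

Run:
```python
from h import *
o=bot.get_obs();print(o['q'],o['qd'])
R1=Rt(68); b=W([-.11,0,.154])
plan([b-R1[:,2]*.06],R1,[5],0.35)
```

```text
[ 28.69282025 -48.58899078 -33.64503698  72.34473407  -7.13667266
  95.64802826] [-7.42121077e+01  4.87947344e-02 -1.44822185e+01 -3.30916548e+01
  1.92545009e+01 -2.37059041e+01]
[0.01, 0.066, 0.035, -0.0009, -0.0126, 0.0087, 0.35]  
[0.013, 0.066, 0.035, -0.0009, -0.0126, 0.0087, 0.35]  
[0.016, 0.065, 0.034, -0.0009, -0.0126, 0.0087, 0.35]  
[0.019, 0.065, 0.034, -0.0009, -0.0126, 0.0087, 0.35]  
[0.022, 0.064, 0.033, -0.0009, -0.0126, 0.0087, 0.35]
```

```bash
python3 -m pendant '[[0.03,0.05,0.035,-0.001,-0.03,0.009,0.35],[0.03,0.06,0.035,-0.001,-0.02,0.009,0.35],[0.02,0.06,0.035,-0.001,-0.01,0.009,0.35],[0.02,0.06,0.033,-0.001,-0.005,0.008,0.35]]'
python3 - <<'E'
from h import *
where();print(bot.get_obs()['q'][1])
im=bot.camera('side'); cv2.imwrite('pics/s1.png',cv2.resize(im[150:330,230:470,::-1],(800,600)))
R1=Rt(68); b=W([-.11,0,.154])
plan([b-R1[:,2]*.06,b],R1,[3,4],0.35)
E
```

```text
time: 1.5
ee_pos: [0.4458, 0.1188, 0.1967]
tcp_rot: [179.2, -21.2, 13.7]
wrist_force: [-0.1, 1.0, 0.3]
opening: 0.0559
t 1.5 grasp local [-0.1358  0.018   0.2141] phi 68.8 psi 11.5 F [-0.1  1.   0.3] open 0.0559 q [ 16. -31. -23.  77.  -2.  92.]
-30.762619555697068
[0.002, 0.022, 0.005, 0.0004, 0.0007, 0.0006, 0.35]  
[0.002, 0.022, 0.005, 0.0004, 0.0007, 0.0006, 0.35]  
[0.002, 0.022, 0.005, 0.0004, 0.0007, 0.0006, 0.35]  
[0.001, -0.0, 0.06, 0.0004, 0.0007, 0.0006, 0.35]  
[0.001, -0.0, 0.06, 0.0004, 0.0007, 0.0006, 0.35]  
[0.0, -0.0, 0.06, 0.0004, 0.0007, 0.0006, 0.35]  
[0.0, -0.0, 0.06, 0.0004, 0.0007, 0.0006, 0.35]
```

View pics/s1.png

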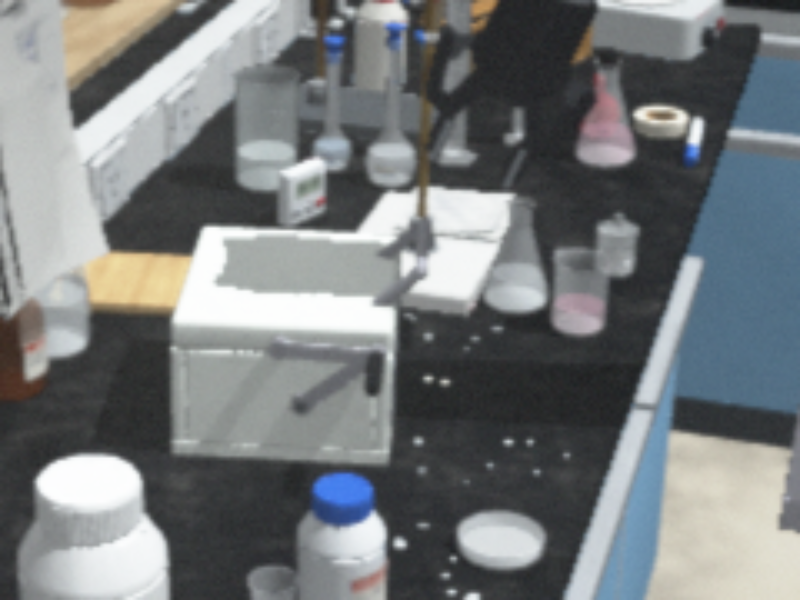

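The crop shows the black fingers at about (445,110), above and in front of the bar at (415,275). All bystanders are still in place. I'm descending onto the bar.

```bash
python3 -m pendant '[[0.002,0.022,0.005,0.0004,0.0007,0.0006,0.35],[0.002,0.022,0.005,0.0004,0.0007,0.0006,0.35],[0.002,0.022,0.005,0.0004,0.0007,0.0006,0.35],[0,0,0.06,0,0,0,0.35],[0,0,0.06,0,0,0,0.35],[0,0,0.06,0,0,0,0.35]]'
python3 - <<'E'
from h import *
where()
R1=Rt(68); b=W([-.11,0,.154])
plan([b],R1,[2],0.35)
E
```

```text
time: 2.15
ee_pos: [0.4699, 0.1043, 0.1518]
tcp_rot: [179.5, -21.8, 13.3]
wrist_force: [-0.1, 0.4, -0.7]
opening: 0.0552
t 2.15 grasp local [-0.1156 -0.0015  0.1691] phi 68.2 psi 12.0 F [-0.1  0.4 -0.7] open 0.0552 q [ 13. -30. -27.  71.  -0.  89.]
[-0.001, -0.003, 0.032, 0.0008, 0.0005, 0.0014, 0.35]  
[-0.001, -0.003, 0.032, 0.0008, 0.0005, 0.0014, 0.35]
```

```bash
python3 -m pendant '[[-0.001,-0.003,0.035,0.0008,0.0005,0.0014,0.35],[-0.001,-0.003,0.035,0.0008,0.0005,0.0014,0.35],[0,0,0.01,0,0,0,1],[0,0,0,0,0,0,1],[0,0,0,0,0,0,1],[0,0,0,0,0,0,1]]' 30
python3 - <<'E'
from h import *
where()
im=bot.camera('top'); cv2.imwrite('pics/t2.png',cv2.resize(im[150:350,230:430,::-1],(600,600)))
E
```

```text
time: 2.75
ee_pos: [0.4759, 0.1078, 0.1324]
tcp_rot: [-179.9, -22.1, 12.8]
wrist_force: [-0.4, 0.2, 0.9]
opening: 0.0003
t 2.75 grasp local [-0.1091  0.0004  0.1497] phi 67.9 psi 13.0 F [-0.4  0.2  0.9] open 0.0003 q [ 13. -29. -29.  68.   0.  90.]
```

View pics/t2.png

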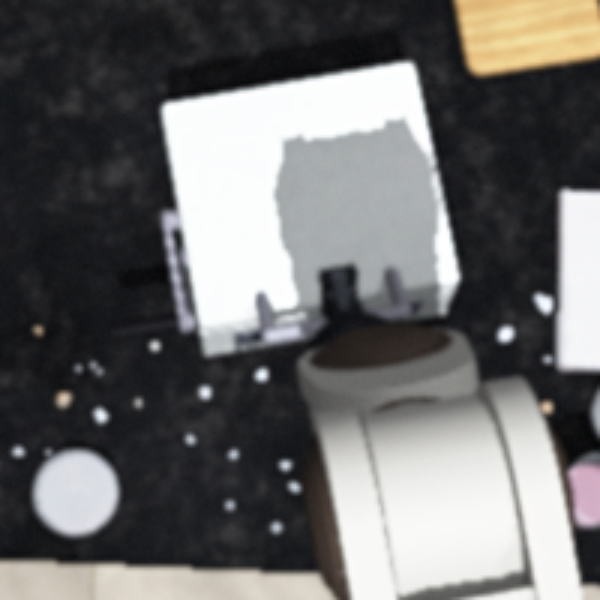

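The fingers shut fully (opening 0.3 mm), so the bar isn't between them. I'm checking with the side view.

Run:
```python
from h import *
im=bot.camera('side')[:,:,::-1].copy()
cv2.imwrite('pics/s3.png',cv2.resize(im[170:290,280:440],(800,600),interpolation=cv2.INTER_CUBIC))
p,R0,o=state()
for n,X in (('tcp',p),('grasp',p-R0[:,2]*.0187),('barc',W([-.11,0,.154])),('barL',W([-.11,.05,.154])),('barR',W([-.11,-.05,.154]))):
    print(n,((proj('side',X)-[280,170])*5).round(0),((proj('top',X)-[230,150])*3).round(0))
```

```text
tcp [372. 305.] [334. 320.]
grasp [386. 278.] [336. 325.]
barc [388. 270.] [337. 325.]
barL [385. 307.] [270. 337.]
barR [390. 236.] [404. 313.]
```

View pics/s3.png

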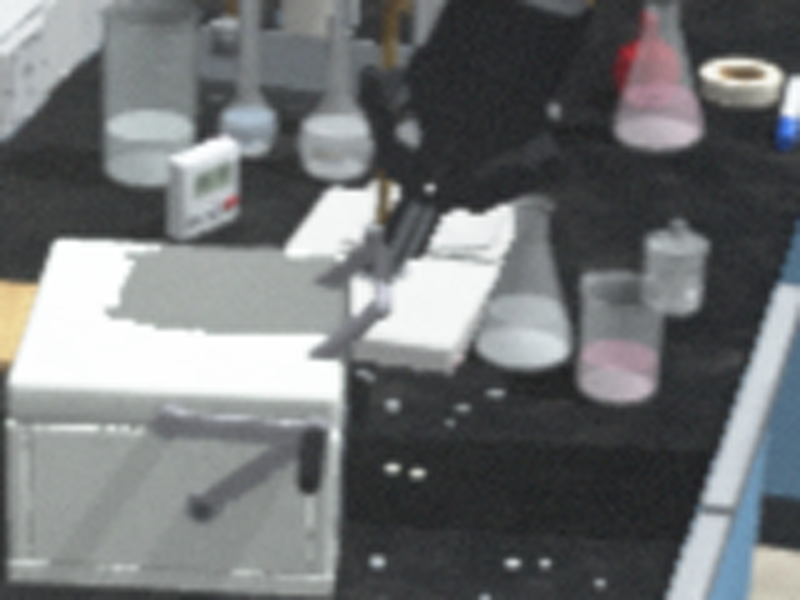

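Run:
```python
from h import *
im=bot.camera('side')[:,:,::-1].copy()
a=cv2.resize(im[200:245,335:380],(540,540),interpolation=cv2.INTER_CUBIC)
im=bot.camera('top')[:,:,::-1].copy()
cv2.imwrite('pics/t4full.png',im)
b=cv2.resize(im[225:285,300:380],(720,540),interpolation=cv2.INTER_CUBIC)
cv2.imwrite('pics/s4.png',np.clip(a.astype(float)*1.8,0,255).astype(np.uint8));cv2.imwrite('pics/t4.png',np.clip(b.astype(float)*1.5,0,255).astype(np.uint8))
```

```text
(no output)
```

View pics/s4.png

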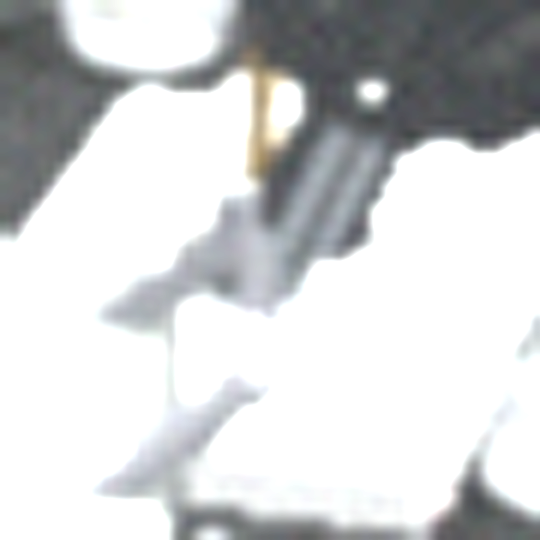

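View pics/t4.png

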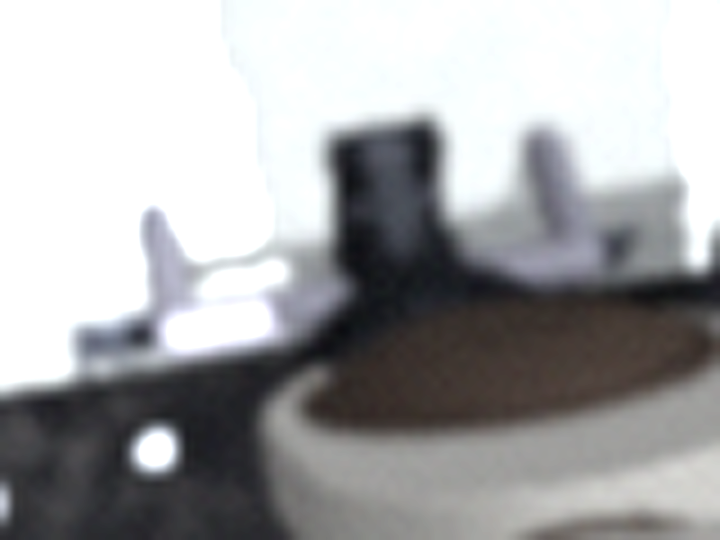

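```bash
python3 -m pendant '[[0,0,-0.1,0,0,0,1],[0,0,-0.1,0,0,0,1],[0,0,-0.05,0,0,0,1]]'
python3 - <<'E'
from h import *
where()
im=bot.camera('side')[:,:,::-1].copy()
cv2.imwrite('pics/s5.png',cv2.resize(im[180:255,320:420],(800,600),interpolation=cv2.INTER_CUBIC))
p,R0,o=state()
for n,X in (('tcp',p),('grasp',p-R0[:,2]*.0187),('barc',W([-.11,0,.154]))):
    print(n,((proj('side',X)-[320,180])*8).round(0))
E
```

```text
time: 3.25
ee_pos: [0.4515, 0.1021, 0.1893]
tcp_rot: [-179.9, -21.9, 12.8]
wrist_force: [0.6, -0.1, 0.6]
opening: 0.0002
t 3.25 grasp local [-0.1341  0.0003  0.2067] phi 68.1 psi 13.0 F [ 0.6 -0.1  0.6] open 0.0002 q [ 13. -32. -24.  75.   0.  90.]
tcp [353. 257.]
grasp [375. 212.]
barc [300. 353.]
```

View pics/s5.png

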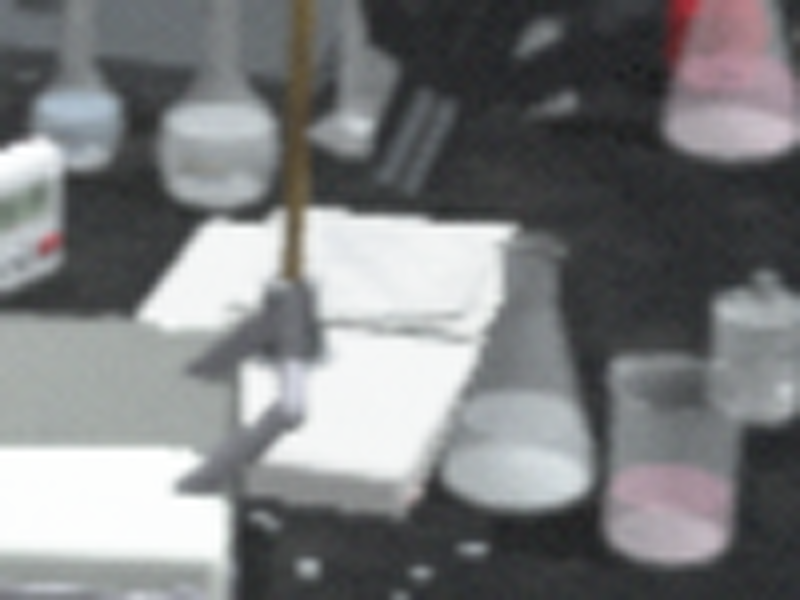

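Run:
```python
from h import *
im=bot.camera('top')[:,:,::-1].copy()
cv2.imwrite('pics/t6.png',cv2.resize(im[200:300,280:410],(780,600),interpolation=cv2.INTER_CUBIC))
p,R0,o=state()
for n,X in (('tcp',p),('grasp',p-R0[:,2]*.0187),('-60',p-R0[:,2]*.06),('barc',W([-.11,0,.154]))):
    print(n,((proj('top',X)-[280,200])*6).round(0))
```

```text
tcp [387. 376.]
grasp [393. 386.]
-60 [407. 411.]
barc [375. 349.]
```

View pics/t6.png

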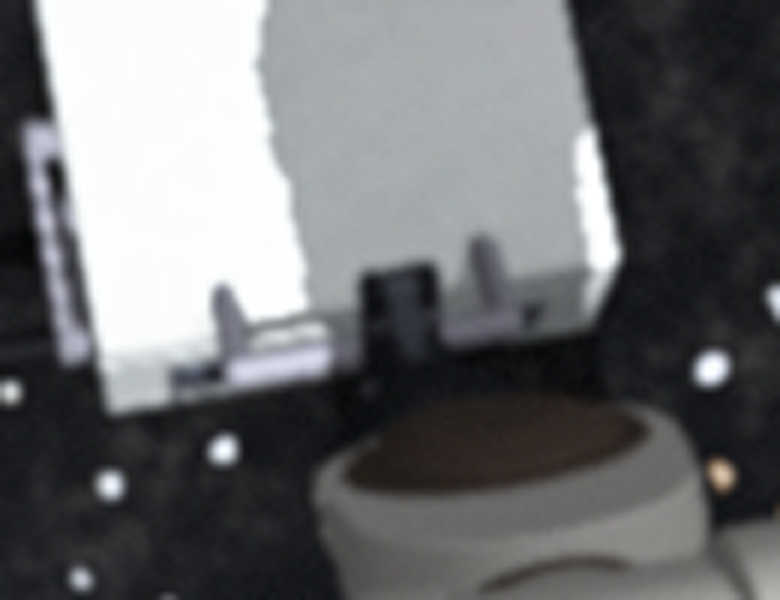

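Run:
```python
from h import *
p=np.array([.23453,.49721,.19628]); x=np.array([np.cos(np.radians(64.7)),np.sin(np.radians(64.7)),0])
for dz in (0,.0187,.013,.04):
  for s in (-.0427,0,.0427):
    print(dz,s,proj('side',p+x*s+[0,0,dz]).round(1))
im=cv2.imread('pics/side0.png')[180:300,380:500]
cv2.imwrite('pics/s0z.png',np.clip(cv2.resize(im,(600,600),interpolation=cv2.INTER_CUBIC)*2.0,0,255).astype(np.uint8))
```

```text
0 -0.0427 [430.8 283.5]
0 0 [419.5 290.8]
0 0.0427 [407.7 298.3]
0.0187 -0.0427 [431.6 275.9]
0.0187 0 [420.3 283. ]
0.0187 0.0427 [408.4 290.4]
0.013 -0.0427 [431.4 278.3]
0.013 0 [420.  285.4]
0.013 0.0427 [408.2 292.8]
0.04 -0.0427 [432.5 267.1]
0.04 0 [421.1 274. ]
0.04 0.0427 [409.2 281.3]
```

View pics/s0z.png

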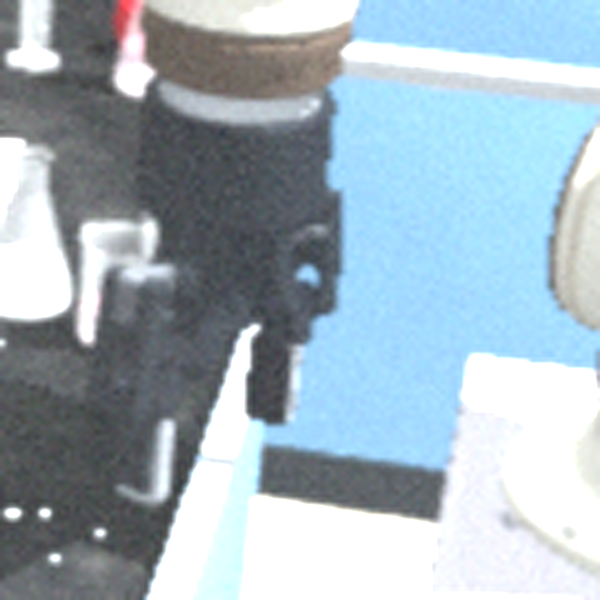

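The gripper's visible tips sit about 33 mm behind the reported TCP along the tool axis. The start picture shows it (tips at about (422,272) against a predicted (420,285)), and so does this one (tip about (395,180) against (353,257)). That also explains why the fingers closed just above the bar. I'll use that measured offset from here on.

```bash
sed -i 's/bot\.pinch_z/PZ/g' h.py; sed -i '3a PZ=.0187+.033' h.py
python3 - <<'E'
from h import *
where()
R1=Rt(68); b=W([-.11,0,.154])
plan([b-R1[:,2]*.05,b],R1,[2,5],0.35)
E
```

```text
t 3.35 grasp local [-1.458e-01  2.000e-04  2.374e-01] phi 68.1 psi 13.0 F [-0.2 -0.6  0.3] open 0.0003 q [ 13. -32. -24.  75.   0.  90.]
[0.004, 0.001, 0.082, -0.0001, 0.0, 0.0, 0.35]  
[0.004, 0.001, 0.082, -0.0001, 0.0, 0.0, 0.35]  
[0.0, 0.0, 0.04, -0.0001, 0.0, 0.0, 0.35]  
[0.0, 0.0, 0.04, -0.0001, 0.0, 0.0, 0.35]  
[0.0, 0.0, 0.04, -0.0001, 0.0, 0.0, 0.35]  
[0.0, 0.0, 0.04, -0.0001, 0.0, 0.0, 0.35]  
[0.0, 0.0, 0.04, -0.0001, 0.0, 0.0, 0.35]
```

```bash
python3 -m pendant '[[0,0,0,0,0,0,0.35],[0,0,0,0,0,0,0.35],[0.004,0.001,0.082,0,0,0,0.35],[0.004,0.001,0.082,0,0,0,0.35],[0,0,0.04,0,0,0,0.35],[0,0,0.04,0,0,0,0.35],[0,0,0.04,0,0,0,0.35],[0,0,0.04,0,0,0,0.35],[0,0,0.04,0,0,0,0.35]]'
python3 - <<'E'
from h import *
where()
R1=Rt(68); b=W([-.11,0,.154])
plan([b],R1,[2],0.35)
im=bot.camera('side')[:,:,::-1].copy()
cv2.imwrite('pics/s7.png',cv2.resize(im[180:255,320:420],(800,600),interpolation=cv2.INTER_CUBIC))
E
```

```text
time: 4.25
ee_pos: [0.4883, 0.1101, 0.0977]
tcp_rot: [-179.9, -21.7, 12.8]
wrist_force: [-0.3, 0.4, 0.4]
opening: 0.0559
t 4.25 grasp local [-0.1086 -0.0002  0.1457] phi 68.3 psi 13.0 F [-0.3  0.4  0.4] open 0.0559 q [ 13. -27. -32.  64.   0.  90.]
[0.004, -0.0, -0.016, -0.0002, 0.0007, 0.0001, 0.35]  
[0.004, -0.0, -0.016, -0.0002, 0.0007, 0.0001, 0.35]
```

View pics/s7.png

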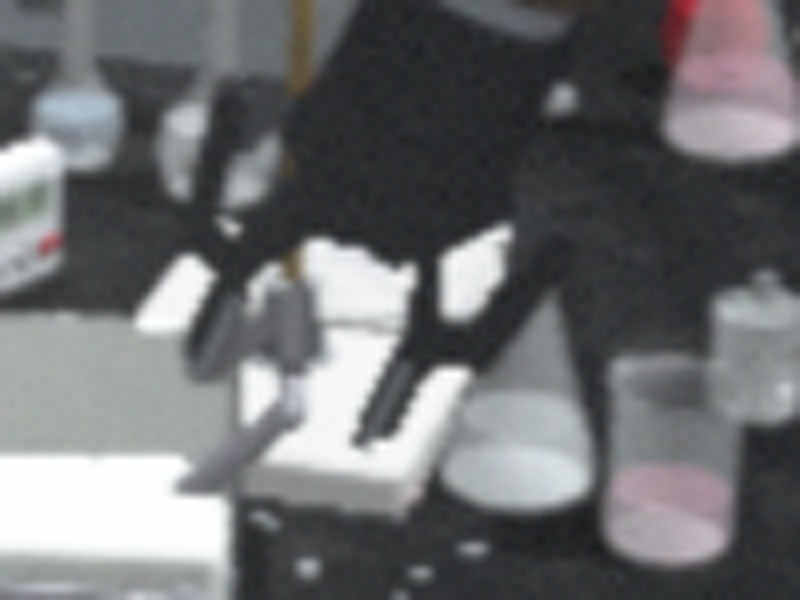

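The open fingers now straddle the bar: tips at (205,370) and (365,440), bar at (295,350). I'm closing.

```bash
python3 -m pendant '[[0,0,0,0,0,0,1],[0,0,0,0,0,0,1],[0,0,0,0,0,0,1],[0,0,0,0,0,0,1]]' 40
python3 - <<'E'
from h import *
where()
p,R0,o=state(); g=L(p-R0[:,2]*PZ); g0=np.array([g[0],g[2]])-bar(0)
print('off',g0)
Xs=[]
ts=np.arange(.02,1.21,.04)
for t in ts: 
    b=bar(t)+g0*(1-min(t/1.0,1)) if 0 else bar(t)+g0; Xs.append(W([b[0],g[1],b[1]]))
plan(Xs,R0,[1]*len(ts),1)
E
```

```text
time: 4.7
ee_pos: [0.4925, 0.1111, 0.0992]
tcp_rot: [-179.9, -22.2, 12.8]
wrist_force: [-3.4, -1.6, -3.1]
opening: 0.0105
t 4.7 grasp local [-1.047e-01 -1.000e-04  1.471e-01] phi 67.8 psi 13.0 F [-3.4 -1.6 -3.1] open 0.0105 q [ 13. -27. -32.  63.   0.  90.]
off [ 0.00531221 -0.00693759]
[0.01, -0.0, -0.013, 0.0, 0.0, 0.0, 1]  
[0.021, -0.0, -0.026, 0.0, 0.0, 0.0, 1]  
[0.022, -0.0, -0.025, 0.0, 0.0, 0.0, 1]  
[0.023, -0.0, -0.024, 0.0, 0.0, 0.0, 1]  
[0.024, -0.0, -0.023, 0.0, 0.0, 0.0, 1]  
[0.025, -0.0, -0.022, 0.0, 0.0, 0.0, 1]  
[0.026, -0.0, -0.021, 0.0, 0.0, 0.0, 1]  
[0.027, -0.0, -0.02, 0.0, 0.0, 0.0, 1]  
[0.027, -0.0, -0.019, 0.0, 0.0, 0.0, 1]  
[0.028, -0.0, -0.018, 0.0, 0.0, 0.0, 1]  
[0.029, -0.0, -0.016, 0.0, 0.0, 0.0, 1]  
[0.029, -0.0, -0.015, 0.0, 0.0, 0.0, 1]  
[0.03, 0.0, -0.014, 0.0, 0.0, 0.0, 1]  
[0.031, 0.0, -0.013, 0.0, 0.0, 0.0, 1]  
[0.031, 0.0, -0.012, 0.0, 0.0, 0.0, 1]  
[0.031, 0.0, -0.01, 0.0, 0.0, 0.0, 1]  
[0.032, 0.0, -0.009, 0.0, 0.0, 0.0, 1]  
[0.032, 0.0, -0.008, 0.0, 0.0, 0.0, 1]  
[0.032, 0.0, -0.007, 0.0, 0.0, 0.0, 1]  
[0.033, 0.0, -0.005, 0.0, 0.0, 0.0, 1]  
[0.033, 0.0, -0.004, 0.0, 0.0, 0.0, 1]  
[0.033, 0.0, -0.003, 0.0, 0.0, 0.0, 1]  
[0.033, 0.0, -0.001, 0.0, 0.0, 0.0, 1]  
[0.033, 0.0, 0.0, 0.0, 0.0, 0.0, 1]  
[0.033, 0.0, 0.001, 0.0, 0.0, 0.0, 1]  
[0.033, 0.0, 0.003, 0.0, 0.0, 0.0, 1]  
[0.033, 0.0, 0.004, 0.0, 0.0, 0.0, 1]  
[0.033, 0.0, 0.005, 0.0, 0.0, 0.0, 1]  
[0.032, 0.0, 0.007, 0.0, 0.0, 0.0, 1]  
[0.032, 0.0, 0.008, 0.0, 0.0, 0.0, 1]
```

```bash
python3 -m pendant '[[0.01,0,-0.013,0,0,0,1],[0.021,0,-0.026,0,0,0,1],[0.022,0,-0.025,0,0,0,1],[0.023,0,-0.024,0,0,0,1],[0.024,0,-0.023,0,0,0,1],[0.025,0,-0.022,0,0,0,1]]'
cat > nxt.py <<'E'
from h import *
import sys
where()
p,R0,o=state(); g=L(p-R0[:,2]*PZ)
g0=np.array([.0053,-.0069]); v=np.array([g[0],g[2]])-g0-H; b0=np.array([-.2,.054])
t=np.arctan2(v[1],-v[0])-np.arctan2(.054,.2); print('theta est',t.round(3),'radius err',(np.linalg.norm(v)-np.linalg.norm(b0)).round(4))
st=float(sys.argv[1]); n=int(sys.argv[2]); phi=float(sys.argv[3]) if len(sys.argv)>3 else 67.8
ts=[t+st*(i+1) for i in range(n)]
Xs=[W([bar(a)[0]+g0[0],0,bar(a)[1]+g0[1]]) for a in ts]
plan(Xs,Rt(phi,13),[1]*n,1)
E
python3 nxt.py .04 12
```

```text
time: 5.3
ee_pos: [0.5037, 0.1136, 0.1342]
tcp_rot: [-179.9, -21.2, 12.8]
wrist_force: [-5.5, -1.7, -7.6]
opening: 0.0103
t 5.3 grasp local [-0.0923 -0.0002  0.1824] phi 68.8 psi 13.0 F [-5.5 -1.7 -7.6] open 0.0103 q [ 13. -24. -25.  67.   0.  90.]
theta est 0.18 radius err 0.0006
[0.027, -0.001, -0.02, 0.0, 0.0005, -0.0001, 1]  
[0.026, -0.0, -0.021, 0.0, 0.0005, -0.0001, 1]  
[0.027, -0.0, -0.02, 0.0, 0.0005, -0.0001, 1]  
[0.027, 0.0, -0.019, 0.0, 0.0005, -0.0001, 1]  
[0.028, 0.0, -0.018, 0.0, 0.0005, -0.0001, 1]  
[0.029, 0.0, -0.017, 0.0, 0.0005, -0.0001, 1]  
[0.03, 0.0, -0.016, 0.0, 0.0005, -0.0001, 1]  
[0.03, 0.0, -0.014, 0.0, 0.0005, -0.0001, 1]  
[0.031, 0.0, -0.013, 0.0, 0.0005, -0.0001, 1]  
[0.031, 0.0, -0.012, 0.0, 0.0005, -0.0001, 1]  
[0.032, 0.0, -0.01, 0.0, 0.0005, -0.0001, 1]  
[0.032, 0.0, -0.009, 0.0, 0.0005, -0.0001, 1]
```

```bash
python3 -m pendant '[[0.027,0,-0.02,0,0.0005,0,1],[0.026,0,-0.021,0,0.0005,0,1],[0.027,0,-0.02,0,0.0005,0,1],[0.027,0,-0.019,0,0.0005,0,1],[0.028,0,-0.018,0,0.0005,0,1],[0.029,0,-0.017,0,0.0005,0,1],[0.03,0,-0.016,0,0.0005,0,1],[0.03,0,-0.014,0,0.0005,0,1],[0.031,0,-0.013,0,0.0005,0,1]]'
python3 nxt.py .04 12
```

```text
time: 6.2
ee_pos: [0.5415, 0.122, 0.1923]
tcp_rot: [-179.9, -20.7, 12.8]
wrist_force: [-8.4, -2.0, -7.9]
opening: 0.0106
t 6.2 grasp local [-0.0533 -0.0003  0.2406] phi 69.3 psi 13.0 F [-8.4 -2.  -7.9] open 0.0106 q [ 13. -17. -14.  72.   0.  90.]
theta est 0.518 radius err 0.0022
[0.035, -0.001, -0.005, 0.0, 0.0007, -0.0001, 1]  
[0.031, -0.0, -0.012, 0.0, 0.0007, -0.0001, 1]  
[0.032, 0.0, -0.011, 0.0, 0.0007, -0.0001, 1]  
[0.032, 0.0, -0.009, 0.0, 0.0007, -0.0001, 1]  
[0.033, 0.0, -0.008, 0.0, 0.0007, -0.0001, 1]  
[0.033, 0.0, -0.006, 0.0, 0.0007, -0.0001, 1]  
[0.033, 0.0, -0.005, 0.0, 0.0007, -0.0001, 1]  
[0.033, 0.0, -0.004, 0.0, 0.0007, -0.0001, 1]  
[0.033, 0.0, -0.002, 0.0, 0.0007, -0.0001, 1]  
[0.034, 0.0, -0.001, 0.0, 0.0007, -0.0001, 1]  
[0.034, 0.0, 0.0, 0.0, 0.0007, -0.0001, 1]  
[0.034, 0.0, 0.002, 0.0, 0.0007, -0.0001, 1]
```

```bash
python3 -m pendant '[[0.034,0,-0.007,0,0.0007,0,1],[0.031,0,-0.011,0,0.0007,0,1],[0.032,0,-0.011,0,0.0007,0,1],[0.032,0,-0.009,0,0.0007,0,1],[0.033,0,-0.008,0,0.0007,0,1],[0.033,0,-0.006,0,0.0007,0,1],[0.033,0,-0.005,0,0.0007,0,1],[0.033,0,-0.004,0,0.0007,0,1],[0.033,0,-0.002,0,0.0007,0,1]]'
python3 nxt.py .04 9
```

```text
time: 7.1
ee_pos: [0.6006, 0.1352, 0.237]
tcp_rot: [-180.0, -21.3, 12.8]
wrist_force: [-8.2, -2.0, -8.6]
opening: 0.0106
t 7.1 grasp local [ 0.0069 -0.0005  0.2852] phi 68.7 psi 12.9 F [-8.2 -2.  -8.6] open 0.0106 q [13. -9. -2. 75.  0. 90.]
theta est 0.876 radius err 0.0043
[0.035, -0.002, 0.016, 0.0, 0.0006, -0.0001, 1]  
[0.034, -0.0, 0.0, 0.0, 0.0006, -0.0001, 1]  
[0.033, 0.0, 0.001, 0.0, 0.0006, -0.0001, 1]  
[0.033, 0.0, 0.003, 0.0, 0.0006, -0.0001, 1]  
[0.033, 0.0, 0.004, 0.0, 0.0006, -0.0001, 1]  
[0.033, 0.0, 0.006, 0.0, 0.0006, -0.0001, 1]  
[0.033, 0.0, 0.007, 0.0, 0.0006, -0.0001, 1]  
[0.032, 0.0, 0.008, 0.0, 0.0006, -0.0001, 1]  
[0.032, 0.0, 0.01, 0.0, 0.0006, -0.0001, 1]
```

```bash
python3 -m pendant '[[0.034,0,0.006,0,0.0006,0,1],[0.034,0,0.004,0,0.0006,0,1],[0.033,0,0.003,0,0.0006,0,1],[0.033,0,0.003,0,0.0006,0,1],[0.033,0,0.004,0,0.0006,0,1],[0.033,0,0.006,0,0.0006,0,1]]'
python3 nxt.py .03 4
python3 - <<'E'
from h import *
im=bot.camera('side')[:,:,::-1].copy()
cv2.imwrite('pics/s8.png',cv2.resize(im[120:300,260:440],(600,600),interpolation=cv2.INTER_CUBIC))
im=bot.camera('top')[:,:,::-1].copy()
cv2.imwrite('pics/t8.png',im)
l=.075067
for t in (1.0,1.05,1.1,1.15,1.19):
    k=knob(t,l); print(t,((proj('side',W([k[0],.145,k[1]]))-[260,120])*600/180).round(0),((proj('side',W([*(H+rot(np.array([-.18,.024]),t))[:1],.1,(H+rot(np.array([-.18,.024]),t))[1]]))-[260,120])*600/180).round(0))
E
```

```text
time: 7.7
ee_pos: [0.6484, 0.1458, 0.2541]
tcp_rot: [-180.0, -21.8, 12.8]
wrist_force: [-9.1, -2.7, -8.3]
opening: 0.0105
t 7.7 grasp local [ 0.0554 -0.0007  0.3021] phi 68.2 psi 12.8 F [-9.1 -2.7 -8.3] open 0.0105 q [13. -2.  5. 76.  0. 90.]
theta est 1.118 radius err 0.0057
[0.02, -0.003, 0.027, 0.0001, 0.0006, -0.0003, 1]  
[0.025, -0.0, 0.006, 0.0001, 0.0006, -0.0003, 1]  
[0.024, -0.0, 0.007, 0.0001, 0.0006, -0.0003, 1]  
[0.024, 0.0, 0.007, 0.0001, 0.0006, -0.0003, 1]  
1.0 [197. 439.] [168. 261.]
1.05 [189. 440.] [158. 256.]
1.1 [181. 441.] [147. 252.]
1.15 [172. 442.] [136. 248.]
1.19 [163. 445.] [126. 245.]
```

View pics/s8.png

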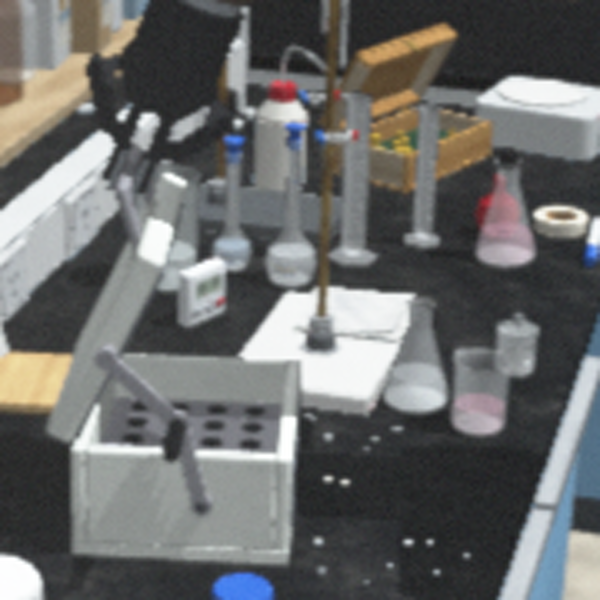

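The knob is at (174,438) and the lid is up. The model predicts (175,441) at a lid angle of 1.13, so they agree. A little more lift, then I release.

```bash
python3 -m pendant '[[0.027,0,0.008,0,0,0,1],[0.025,0,0.007,0,0,0,1],[0.02,0,0.006,0,0,0,1]]'
python3 nxt.py .03 1
python3 - <<'E'
from h import *
im=bot.camera('side')[:,:,::-1].copy()
cv2.imwrite('pics/s9.png',cv2.resize(im[190:290,270:370],(600,600),interpolation=cv2.INTER_CUBIC))
for t in (1.1,1.15,1.19,1.21):
    k=knob(t,.075067); print(t,((proj('side',W([k[0],.14,k[1]]))-[270,190])*6).round(0))
# release path: back off 45mm along -z, left, then standoff above knob
p,R0,o=state(); g=p-R0[:,2]*PZ
k=knob(1.15,.075067); R1=Rt(55); K=W([k[0],.15,k[1]])
a=g-R0[:,2]*.06
print(L(g),L(a))
E
```

```text
time: 8.1
ee_pos: [0.6672, 0.15, 0.2573]
tcp_rot: [-180.0, -21.8, 12.8]
wrist_force: [-8.3, -2.2, -8.1]
opening: 0.0105
t 8.1 grasp local [ 0.0746 -0.0008  0.3053] phi 68.2 psi 12.8 F [-8.3 -2.2 -8.1] open 0.0105 q [13.  0.  8. 76.  0. 90.]
theta est 1.21 radius err 0.006
[0.018, -0.003, 0.03, 0.0004, 0.0021, -0.0011, 1]  
1.1 [268. 368.]
1.15 [251. 371.]
1.19 [234. 376.]
1.21 [222. 381.]
[ 0.0752049  -0.00076402  0.30535251] [ 0.05288114 -0.00077267  0.36104497]
```

View pics/s9.png

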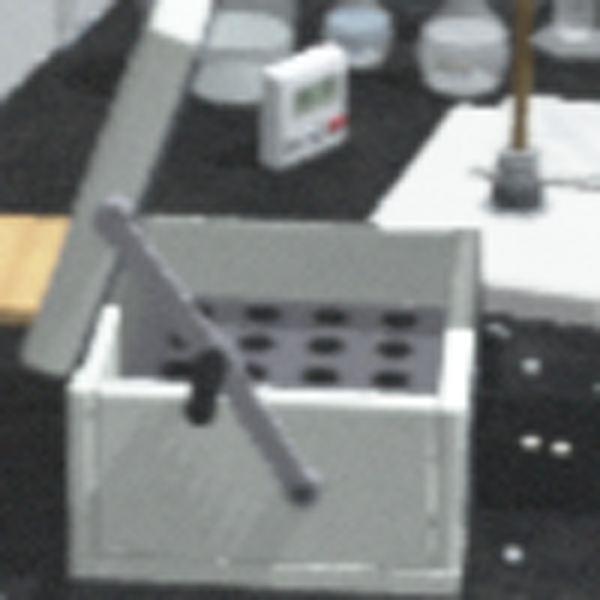

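Knob axis at about (207,385) and the two links nearly in line, so the stay is almost straight (lid about 1.21). Releasing now, then on to the knob.

```bash
python3 -m pendant '[[0,0,0,0,0,0,0.68],[0,0,0,0,0,0,0.68],[0,0,0,0,0,0,0.68],[0,0,-0.1,0,0,0,0.68],[0,0,-0.14,0,0,0,0.68],[0,0,-0.1,0,0,0,0.6]]'
python3 - <<'E'
from h import *
where()
im=bot.camera('side')[:,:,::-1].copy()
cv2.imwrite('pics/s10.png',cv2.resize(im[150:290,260:400],(600,600),interpolation=cv2.INTER_CUBIC))
k=knob(1.15,.075067); R1=Rt(55,12.8); K=W([k[0],.15,k[1]])
p,R0,o=state(); g=L(p-R0[:,2]*PZ)
plan([W([g[0]-.06,.15,g[2]]),K-R1[:,2]*.06],R1,[4,4],0.45)
E
```

```text
time: 8.75
ee_pos: [0.6391, 0.1438, 0.3419]
tcp_rot: [-180.0, -22.4, 12.8]
wrist_force: [0.7, 0.7, 0.9]
opening: 0.034
t 8.75 grasp local [ 0.0454 -0.0007  0.3897] phi 67.6 psi 12.8 F [0.7 0.7 0.9] open 0.034 q [13. -1. 17. 85.  0. 90.]
[-0.05, -0.151, -0.023, -0.0, 0.0085, -0.0, 0.45]  
[-0.049, -0.151, -0.025, -0.0, 0.0085, -0.0, 0.45]  
[-0.048, -0.151, -0.026, -0.0, 0.0085, -0.0, 0.45]  
[-0.048, -0.151, -0.028, -0.0, 0.0085, -0.0, 0.45]  
[-0.111, 0.0, 0.181, -0.0, 0.0085, -0.0, 0.45] FAR 
[-0.116, 0.0, 0.178, -0.0, 0.0085, -0.0, 0.45] FAR 
[-0.12, 0.0, 0.175, -0.0, 0.0085, -0.0, 0.45] FAR 
[-0.125, 0.0, 0.172, -0.0, 0.0085, -0.0, 0.45] FAR
```

View pics/s10.png

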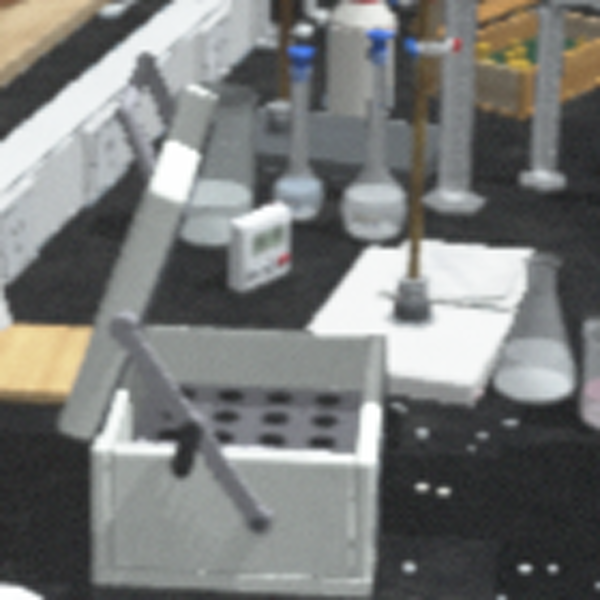

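```bash
python3 -m pendant '[[-0.05,-0.15,-0.023,0,0.0085,0,0.45],[-0.05,-0.15,-0.025,0,0.0085,0,0.45],[-0.05,-0.15,-0.026,0,0.0085,0,0.45],[-0.05,-0.15,-0.026,0,0.0085,0,0.45],[-0.07,-0.05,0.1,0,0.0085,0,0.45],[-0.09,-0.02,0.15,0,0.0085,0,0.45],[-0.1,0,0.15,0,0.0085,0,0.45]]'
python3 - <<'E'
from h import *
where()
k=knob(1.17,.075067); R1=Rt(55,12.8); K=W([k[0],.15,k[1]])
p,R0,o=state(); g=L(p-R0[:,2]*PZ)
plan([K-R1[:,2]*.06],R1,[3],0.45)
im=bot.camera('side')[:,:,::-1].copy()
cv2.imwrite('pics/s11.png',cv2.resize(im[150:290,260:400],(600,600),interpolation=cv2.INTER_CUBIC))
for t in (1.0,1.05,1.1,1.15,1.2): k=knob(t,.075067); print(t,k,((proj('side',W([k[0],.14,k[1]]))-[260,150])*600/140).round(0))
E
```

```text
time: 9.5
ee_pos: [0.5479, 0.3032, 0.2458]
tcp_rot: [-179.1, -35.8, 12.2]
wrist_force: [0.8, 0.8, -0.3]
opening: 0.0471
t 9.5 grasp local [-0.0188  0.1745  0.2878] phi 54.2 psi 13.7 F [ 0.8  0.8 -0.3] open 0.0471 q [ 35. -20. -17.  60. -12. 109.]
[-0.094, 0.035, 0.113, -0.001, -0.0014, -0.0009, 0.45]  
[-0.094, 0.035, 0.113, -0.001, -0.0014, -0.0009, 0.45]  
[-0.093, 0.034, 0.114, -0.001, -0.0014, -0.0009, 0.45]  
1.0 [-0.01432159  0.13383553] [254. 433.]
1.05 [-0.00858451  0.13325386] [244. 433.]
1.1 [-0.00227768  0.13211847] [234. 434.]
1.15 [0.00497663 0.13013968] [222. 437.]
1.2 [0.0146533  0.12627582] [206. 441.]
```

View pics/s11.png

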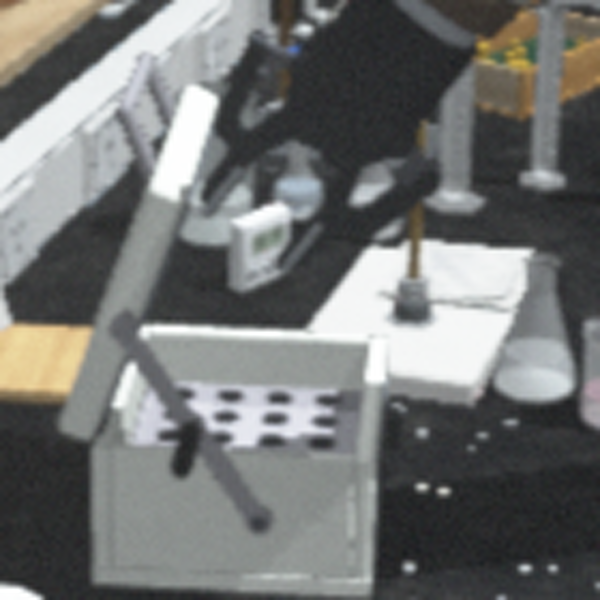

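Knob at about (187,450) with the links essentially in line. The lid hasn't visibly sunk since s10. I'll bring the open fingers down around the knob.

Run:
```python
from h import *
R1=Rt(55,12.8); K=W([.020,.15,.122])
plan([K-R1[:,2]*.06],R1,[3],0.45)
for k in ((.024,.121),(.028,.119),(.032,.116)): print(k,((proj('side',W([k[0],.14,k[1]]))-[260,150])*600/140).round(0))
```

```text
[-0.064, 0.031, 0.116, -0.0003, 0.0006, -0.0004, 0.45]  
[-0.064, 0.03, 0.116, -0.0003, 0.0006, -0.0004, 0.45]  
[-0.065, 0.03, 0.116, -0.0003, 0.0006, -0.0004, 0.45]  
(0.024, 0.121) [191. 448.]
(0.028, 0.119) [185. 451.]
(0.032, 0.116) [178. 455.]
```

```bash
python3 -m pendant '[[-0.065,0.03,0.116,0,0,0,0.4],[-0.065,0.03,0.116,0,0,0,0.4],[-0.065,0.03,0.116,0,0,0,0.4],[0,0,0.02,0,0,0,0.4]]'
python3 - <<'E'
from h import *
where()
R1=Rt(55,12.8); K=W([.020,.15,.122])
plan([K],R1,[5],0.4)
im=bot.camera('side')[:,:,::-1].copy()
cv2.imwrite('pics/s12.png',cv2.resize(im[150:290,260:400],(600,600),interpolation=cv2.INTER_CUBIC))
E
```

```text
time: 9.95
ee_pos: [0.5591, 0.2805, 0.1242]
tcp_rot: [-179.6, -34.7, 12.6]
wrist_force: [-0.1, -0.9, 0.5]
opening: 0.051
t 9.95 grasp local [-0.0121  0.1502  0.1667] phi 55.3 psi 13.2 F [-0.1 -0.9  0.5] open 0.051 q [ 32. -20. -30.  48. -11. 106.]
[0.001, 0.001, 0.044, -0.0003, 0.0003, -0.0002, 0.4]  
[0.001, 0.0, 0.044, -0.0003, 0.0003, -0.0002, 0.4]  
[0.001, 0.0, 0.044, -0.0003, 0.0003, -0.0002, 0.4]  
[0.001, 0.0, 0.044, -0.0003, 0.0003, -0.0002, 0.4]  
[0.001, 0.0, 0.044, -0.0003, 0.0003, -0.0002, 0.4]
```

View pics/s12.png

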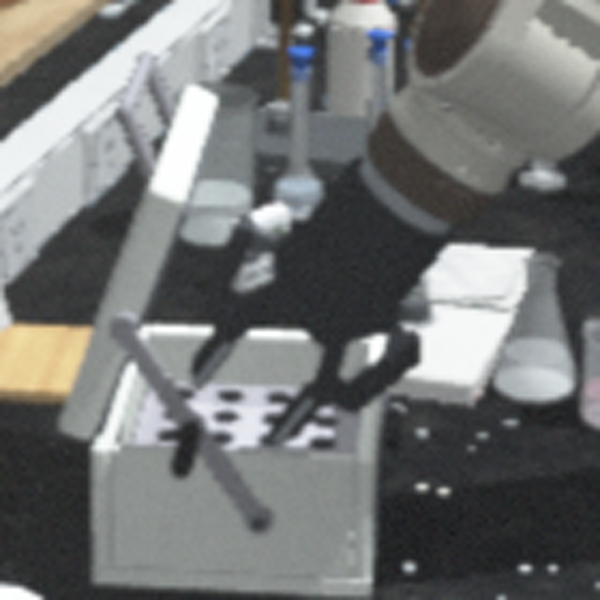

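Run:
```python
from h import *
p,R0,o=state(); g=p-R0[:,2]*PZ
for d in (0,.01,.019):
  for s in (-.0255,0,.0255): print(d,s,((proj('side',g+R0[:,2]*d+R0[:,0]*s)-[260,150])*600/140).round(0))
```

```text
0 -0.0255 [281. 411.]
0 0 [247. 387.]
0 0.0255 [212. 363.]
0.01 -0.0255 [271. 423.]
0.01 0 [237. 399.]
0.01 0.0255 [203. 376.]
0.019 -0.0255 [263. 433.]
0.019 0 [229. 410.]
0.019 0.0255 [194. 386.]
```

```bash
python3 -m pendant '[[0,0,0.044,0,0,0,0.4],[0,0,0.044,0,0,0,0.4],[0,0,0.044,0,0,0,0.4],[0,0,0.044,0,0,0,0.4],[0,0,0.044,0,0,0,0.4]]'
python3 - <<'E'
from h import *
where()
R1=Rt(55,12.8); K=W([.020,.15,.122])
plan([K],R1,[2],0.4)
im=bot.camera('side')[:,:,::-1].copy()
cv2.imwrite('pics/s13.png',cv2.resize(im[190:290,260:360],(600,600),interpolation=cv2.INTER_CUBIC))
E
```

```text
time: 10.5
ee_pos: [0.5986, 0.2933, 0.0916]
tcp_rot: [-179.2, -35.7, 12.3]
wrist_force: [0.2, 0.3, -0.3]
opening: 0.0513
t 10.5 grasp local [0.0285 0.1537 0.1336] phi 54.3 psi 13.7 F [ 0.2  0.3 -0.3] open 0.0513 q [ 31. -15. -29.  41. -10. 105.]
[-0.029, 0.009, 0.009, -0.0015, -0.002, -0.001, 0.4]  
[-0.029, 0.008, 0.009, -0.0015, -0.002, -0.001, 0.4]
```

View pics/s13.png

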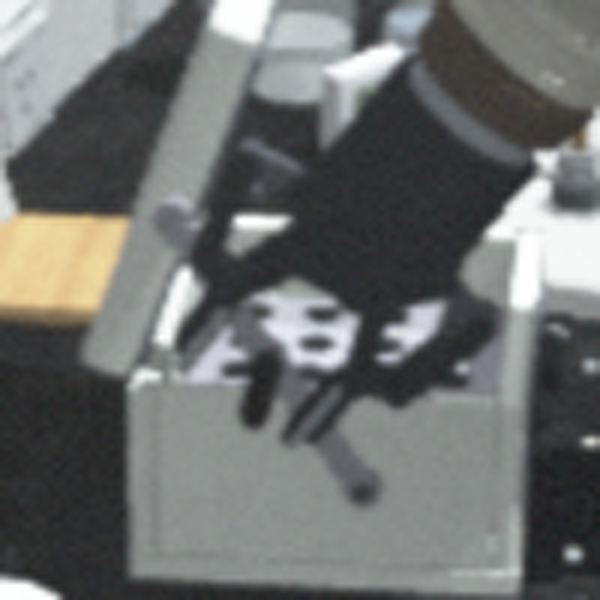

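The knob at (262,390) sits between the rear finger (about (185,350)) and the front finger (tip (295,435)). At this tilt the pad faces upward, so I'll grip the knob lightly and carry it along its circle.

```bash
python3 -m pendant '[[-0.02,0.006,0.02,0,0,0,0.4],[-0.02,0.006,0.02,0,0,0,0.4],[0,0,0,0,0,0,1],[0,0,0,0,0,0,1],[0,0,0,0,0,0,1],[0,0,0,0,0,0,1]]' 30
python3 - <<'E'
from h import *
where()
im=bot.camera('side')[:,:,::-1].copy()
cv2.imwrite('pics/s14.png',cv2.resize(im[190:290,260:360],(600,600),interpolation=cv2.INTER_CUBIC))
p,R0,o=state()
for d in ((.836,-.55),): print('tangent 4mm in tool units',(R0.T@(Rz@np.array([d[0],0,d[1]]))*.004/.25).round(4))
E
```

```text
time: 11.15
ee_pos: [0.5988, 0.2896, 0.0771]
tcp_rot: [-179.2, -35.9, 12.3]
wrist_force: [-3.5, -1.5, -7.2]
opening: 0.0129
t 11.15 grasp local [0.0277 0.1501 0.119 ] phi 54.1 psi 13.6 F [-3.5 -1.5 -7.2] open 0.0129 q [ 31. -15. -31.  39. -10. 105.]
tangent 4mm in tool units [0.0057 0.0001 0.015 ]
```

View pics/s14.png

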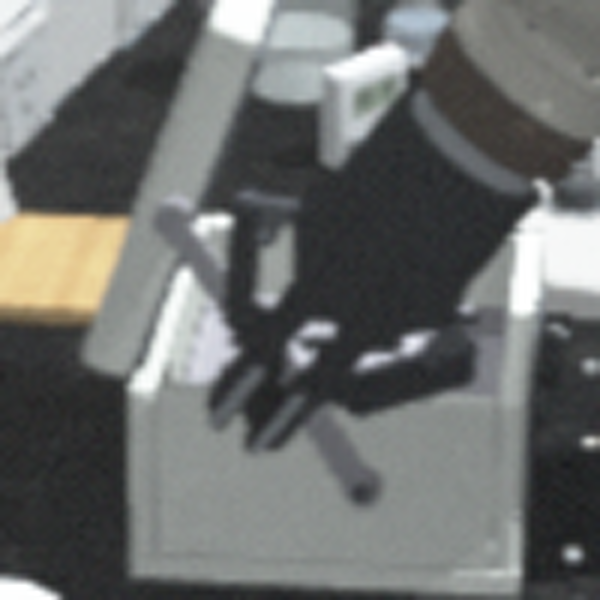

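```bash
python3 -m pendant '[[0.007,0,0.015,0,0,0,1],[0.007,0,0.015,0,0,0,1],[0.007,0,0.016,0,0,0,1]]'
python3 -c "
from h import *
where()"
python3 -m pendant '[[0.007,0,0.018,0,0,0,1],[0.006,0,0.018,0,0,0,1]]'
python3 -c "
from h import *
where()
im=bot.camera('side')[:,:,::-1].copy()
cv2.imwrite('pics/s15.png',cv2.resize(im[190:290,260:360],(600,600),interpolation=cv2.INTER_CUBIC))"
```

```text
time: 11.5
ee_pos: [0.6086, 0.2918, 0.0693]
tcp_rot: [-179.3, -35.7, 12.3]
wrist_force: [-5.8, -2.6, 1.7]
opening: 0.0127
t 11.5 grasp local [0.0379 0.1501 0.1113] phi 54.3 psi 13.6 F [-5.8 -2.6  1.7] open 0.0127 q [ 30. -13. -30.  38. -10. 105.]
time: 11.7
ee_pos: [0.6151, 0.2933, 0.0627]
tcp_rot: [-179.3, -35.5, 12.4]
wrist_force: [-24.9, -9.9, 13.7]
opening: 0.0128
t 11.7 grasp local [0.0448 0.1501 0.1048] phi 54.5 psi 13.6 F [-24.9  -9.9  13.7] open 0.0128 q [ 30. -12. -30.  37.  -9. 104.]
```

View pics/s15.png

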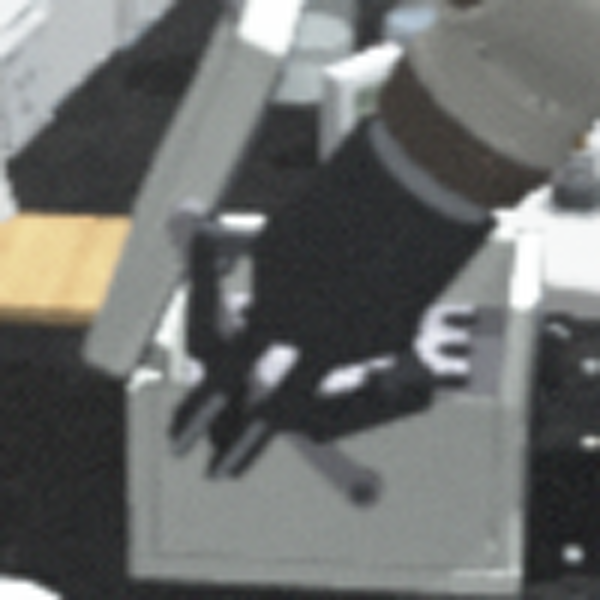

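The force rose to about 28 N against the stop. I'm opening and backing off along the fingers.

```bash
python3 -m pendant '[[0,0,0,0,0,0,0.4],[0,0,0,0,0,0,0.4],[0,0,0,0,0,0,0.4],[0,0,0,0,0,0,0.4]]'
python3 -c "
from h import *
where()
im=bot.camera('side')[:,:,::-1].copy()
cv2.imwrite('pics/s16.png',cv2.resize(im[190:290,260:360],(600,600),interpolation=cv2.INTER_CUBIC))"
```

```text
time: 12.15
ee_pos: [0.6165, 0.2941, 0.0622]
tcp_rot: [-179.3, -35.6, 12.4]
wrist_force: [-0.9, -0.3, 1.0]
opening: 0.0513
t 12.15 grasp local [0.0462 0.1505 0.1043] phi 54.4 psi 13.6 F [-0.9 -0.3  1. ] open 0.0513 q [ 30. -11. -30.  37.  -9. 104.]
```

View pics/s16.png

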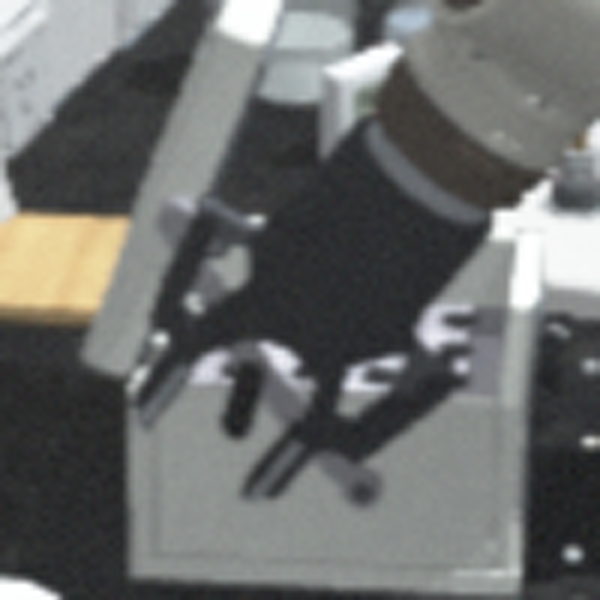

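Knob now at (245,400). The prediction for locked is (249,397). Forces are near zero. Retracting.

```bash
python3 -m pendant '[[0,-0.005,-0.05,0,0,0,0.4],[0,-0.005,-0.06,0,0,0,0.4],[0,-0.01,-0.08,0,0,0,0.4],[0,-0.01,-0.1,0,0,0,0.4],[0,-0.01,-0.12,0,0,0,0.4],[0,-0.01,-0.12,0,0,0,0.4],[0,-0.01,-0.08,0,0,0,0.4]]'
python3 -c "
from h import *
where();print(bot.get_obs()['q'])
im=bot.camera('side')[:,:,::-1].copy()
cv2.imwrite('pics/s17.png',im)
cv2.imwrite('pics/s17c.png',cv2.resize(im[150:290,260:400],(600,600),interpolation=cv2.INTER_CUBIC))
cv2.imwrite('pics/t17.png',bot.camera('top')[:,:,::-1])"
```

```text
time: 12.9
ee_pos: [0.5212, 0.2861, 0.192]
tcp_rot: [-179.3, -35.4, 12.3]
wrist_force: [0.5, 0.6, 0.1]
opening: 0.0515
t 12.9 grasp local [-0.0483  0.1638  0.2341] phi 54.6 psi 13.5 F [0.5 0.6 0.1] open 0.0515 q [ 35. -25. -26.  56. -12. 109.]
[ 35.4296487  -25.35077415 -25.69612894  56.21184577 -12.48749781
 109.10059057]
```

View pics/s17c.png

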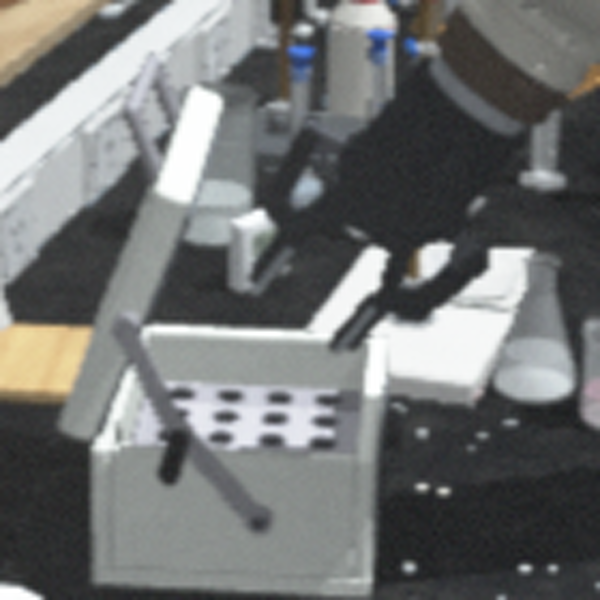

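View pics/t17.png

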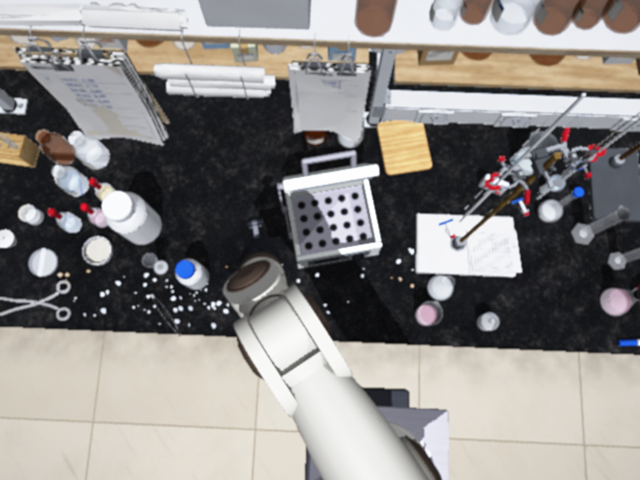

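The elbow is at (178,440), clearly past the pivot line (about x=203 at that row), and the knob at (173,458) fits the locked position (178,455). The visible bystanders haven't moved; the petri dish is hidden under the arm in this view. I'm checking over a second that the lid stays still.

```bash
python3 -m pendant '[[0,0,-0.02,0,0,0,0.4],[0,0,0,0,0,0,0.4],[0,0,0,0,0,0,0.4],[0,0,0,0,0,0,0.4],[0,0,0,0,0,0,0.4],[0,0,0,0,0,0,0.4],[0,0,0,0,0,0,0.4],[0,0,0,0,0,0,0.4],[0,0,0,0,0,0,0.4],[0,0,0,0,0,0,0.4]]'
python3 -c "
from h import *
where()
a=cv2.imread('pics/s17.png').astype(int); im=bot.camera('side')[:,:,::-1].copy(); cv2.imwrite('pics/s18.png',im)
b=im.astype(int); r=np.s_[165:285,270:310]; print('lid/stay diff mean,max',np.abs(a-b)[r].mean(),np.abs(a-b)[r].max())
z=cv2.imread('pics/side0.png').astype(int)
for n,r in dict(flask=np.s_[205:250,372:396],petri=np.s_[300:325,362:398],hdpe=np.s_[290:348,317:347],meas=np.s_[316:368,300:320],beak_weigh=np.s_[222:255,392:425]).items(): print(n,np.abs(z-b)[r].mean().round(1))
cv2.imwrite('pics/s18c.png',im[180:400,260:440].repeat(2,0).repeat(2,1))
"
```

```text
time: 14.0
ee_pos: [0.5188, 0.2851, 0.1934]
tcp_rot: [-179.4, -35.3, 12.4]
wrist_force: [0.3, -0.6, -0.4]
opening: 0.0514
t 14.0 grasp local [-0.0508  0.1635  0.2356] phi 54.7 psi 13.5 F [ 0.3 -0.6 -0.4] open 0.0514 q [ 36. -26. -26.  57. -13. 109.]
lid/stay diff mean,max 1.7641666666666667 13
flask 5.5
petri 2.9
hdpe 15.7
meas 6.5
beak_weigh 31.6
```

View pics/s18c.png

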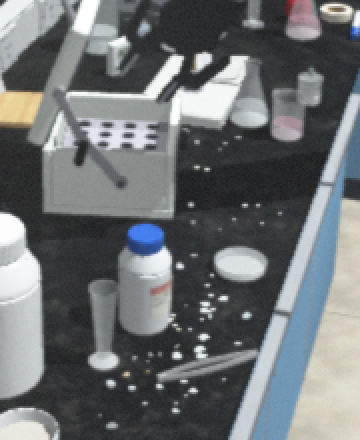

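```bash
python3 -c "
from workcell import bot
print(bot.job_done())"
```

```text
the job is handed in; nothing more can be done
None
```

The incubator is open and its stay is locked. I raised the lid by its bar to about 1.21 rad, let go, then gripped the stay knob and carried it back past straight. The wrist force rose to about 28 N against the stop before I let go and backed away. The job was handed in at about 14 s of the 45 s.

**Last checks:**
- **Lid and stay:** the elbow is visibly past the pivot line. The knob was within about 2 px of the position predicted for locked, measured after release. The lid and stay looked the same in two side pictures about 1 s apart (only noise-level differences). No joint angles were read directly.
- **Contact:** the gripper is clear and the wrist force is under 1 N.
- **Bystanders:** all six are standing and look to be where they started in the side view. Pixel comparison with the start picture was small for the flask, petri dish and measuring glass. It was larger for the bottle (I put this down to shadow) and for the beaker and weighing bottle (I put this down to the gripper having been in front of them), so those three rest on viewing the pictures.

**What disagreed:**
- **Finger offset:** the camera pictures put the fingertips about 33 mm behind the reported TCP along the tool axis. My first grasp closed on nothing just above the bar. With the measured offset applied, both later grasps held.
- **Joint 2:** early on, joint 2 briefly read -48.59° against its -48.56° limit. I moved it out at once, and nothing was flagged.

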